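Fetch the ink from behind the paint jars

TASK

A customer wants the dark ink bottle that stands in the back row of the display stand, behind and between two of the three paint jars. First move those two jars off the stand onto the blue felt mat and leave the third jar where it is; then take the ink out and set it upright on the middle of the round cork coaster, and only after that put the two jars back upright, each on exactly the place on the stand that it came from. Leave the eraser and the bulldog clip undisturbed.

Things in the scene. Friction and masses are not known exactly. Their poses are not given: they have to be found in the camera images.
- jar_red_center (a point): the red-lidded paint jar: round, 62 mm across, 72 mm high, straight body up to 55 mm with a screw lid of nearly the same width on top, 0.12 kg; this point is its centre, half-way up; its z axis points up. It starts upright on one of the three front places of the display stand (which jar has which place changes)
- jar_teal_center (a point): the teal-lidded paint jar: round, 62 mm across, 72 mm high, straight body up to 55 mm with a screw lid of nearly the same width on top, 0.12 kg; this point is its centre, half-way up; its z axis points up. It starts upright on one of the three front places of the display stand (which jar has which place changes)
- jar_white_center (a point): the white paint jar: round, 60 mm across, 80 mm high, straight body up to 61 mm with a screw lid of nearly the same width; grip it above the middle, or its lid may meet the palm, 0.12 kg; this point is its centre, half-way up; its z axis points up. It starts upright on one of the three front places of the display stand
- ink_center (a point): dark ink bottle: square body 46 x 46 mm, 36 mm high, sides along its x and y; round black cap 34 mm wide at 41 to 57 mm; 0.11 kg. This point is its centre, 28.5 mm above its underside; z up. Starts in one of the stand's two nooks, square to the stand within 4 degrees, a card holder 6 mm behind it, a jar 5 mm off at each front corner: both must go before its left and right sides are free for fingers
- eraser_center (a point): white eraser in a blue sleeve, 48 x 22 x 12 mm, lying in the stand's other nook; this point is its centre. To be left alone
- bulldog_clip_center (a point): black bulldog clip, 50 x 34 x 14 mm, lying on the counter between mat and coaster; this point is its centre, 7 mm up. To be left alone
- stand: fixed wooden display board: x -66 to 80 mm (depth), y +-175, 18 thick; origin in its underside; x away from the robot, y left, turned up to 6 degrees. Jars stand on grey round patches at (x, y) = (-15, 116), (-15, 0), (-15, -116) mm; nooks: grey squares at (15, +-58). Behind each nook a card holder 52 wide, front face x = 45, top 68 above the counter. In front of and behind jars is room for a finger
- mat: blue felt mat, fixed on the counter, 110 mm (its x) by 220 mm (its y), 4 mm thick; origin in the centre of its underside, x away from the robot, turned by up to 9 degrees; it lies to the left or to the right, in front of the stand, and has room for two jars side by side along y
- coaster: round cork coaster, fixed on the counter, 90 mm across, 6 mm thick; origin in the centre of its underside; it lies on the other side from the mat
Not all that is in view belongs to the job. What is shaped like the part that bears ink_center but green or purple is not meant.

How it is judged:
By the outcome, as a careful person would: the job done as asked, in the order asked, and still so for the second after the job is handed in, with the robot touching nothing.
It also fails if it takes over 128 s, if anything falls off the work surface, if the arm or the gripper's body presses on something with over 40 N, if the wrist force passes 120 N, or if a joint passes its speed limit or range.

ROBOT

A 6-joint arm with a two-finger parallel gripper is mounted at the origin on a cart in front of the work surface, level with it; the furniture and walls round the work are solid. World frame = base frame: x ahead of the robot, y to its left, z up, the work surface at z = 0. Lengths are in m, angles in rad, forces in N, time in s.
With the tool pointing down it reaches from about 0.375 to 0.825 m from the base axis. Payload 5.5 kg.
Tool frame: the origin (TCP) lies on the centre line of the jaws, within the pads' length; the fingertips stand ctrl.tcp_to_tips ahead of it and the grasp point (between the pads) lies 8 mm behind it (ctrl.tcp_to_tips is the distance from the TCP to the fingertips, in m); z points along the fingers, y is the line along which they close (so a half turn about z gives the same grasp; the last joint's range is limited). The gripper opens to 85 mm and grips with 20 to 120 N. Pads are 22 mm wide; open, the fingers measure 114 mm over their backs; the gripper's body (76 mm by 85 mm) begins 54 mm behind the grasp point. The pads swing forward as they close: fully open they stand 13 mm farther back than shut.
Start: joints at [-1.165, 0.314, -0.047, 1.21, 0, 1.571], TCP at [0.237, -0.551, 0.242] pointing down, gripper open.
Joint ranges: [-2.67, 2.67], [-0.69, 1.73], [-1.03, 1.25], [-2.08, 2.16], [-1.42, 1.45], [-3.14, 3.14]. Speed limits (rad/s): [2.39, 2.39, 3.01, 3.14, 3.14, 3.14].

INTERFACE

Orientations are given as a unit quaternion [x, y, z, w].
In Python, from bench import ctrl, viewer gives the robot as it stands.
- The arm moves only by the tool arm_command, never from a script. Its argument "commands" is text: rows parted by semicolons, each of 7 numbers parted by spaces: the shift along the tool's x, y, z in mm, then the turn, a rotation vector about the tool's x, y, z in rad, then the opening, from 0 (shut) to 1 (fully open). In form: dx dy dz ax ay az hand; .... A call has 1 to 12 rows; each row is the pose to reach, as a shift and turn from the pose commanded when the call began, along the tool's axes at that moment; what a row does not reach only later rows make up. A row lasts 1/10 s, in which the tool goes at most 50 mm and 8.59 degrees, less where a joint would pass 70% of its speed; a pose out of reach is approached as far as the arm can. A call with a gripper value outside its range is refused whole. The fingers move at their own pace and stop on an object; "force" is the grip in N (left out, the last holds). Time passes only in rows, so rows that repeat a pose let the fingers close. It gives the time, the measured TCP pose, the force, the opening and the grip force at its end, in the units of the state.
- ctrl.get_state(): the state, without advancing time (a new reading comes with each control period).
- viewer.get_image(name): name is "scene" or "top"; returns a dict with "color" (420x560x3 uint8, blue, green, red), "vertical_fov" (degrees; the focal length in pixels is half the picture's height over the tangent of half this angle, whatever the lens; pixels are square), "cx", "cy" (the principal point, pixels), "world_from_camera" (4x4, takes a point from camera to world coordinates). Camera axes: x right, y up, looking along -z (the intrinsics and any distortion apply to the point x, -y, -z); pixel columns grow to the right and rows downward; lengths in m; the calibration is good to about 2 mm. A picture is of the moment at which its call begins. There is no depth.
- ctrl.hand_in(): hands the job in; it is judged then, once.
The state is a dict: "time_s": time; "joint_pos": joint angles; "dq": joint speeds; "effort": joint torques, N m; "eef_pos": TCP position; "ee_rot": TCP orientation; "force": force on the tool from outside, world axes, zero at the start; "torque": the same for the moment, N m; "gripper_width": finger opening in m; "finger_force": force on a finger pad.
Only numpy, scipy, OpenCV 4.12 (cv2) and the standard library are available. Lean on these libraries where they do the work, as an engineer would, in place of code of your own. Each camera call takes 0.05 s, during which the arm holds its last target. There are 200 camera calls.

## Working session

There is one attempt and no reset: what is moved stays moved. The work goes in short steps, Python scripts to look and compute and a tool call to move; the robot and the scene stay as the last step left them, time stands still between calls to the robot, and variables do not carry over. Pictures are saved under pics/ and viewed, at most 14 in all, crops included, and the job is handed in when it is done.

Besides the shell and the picture viewer there is one more tool, called after "Emit:" as name(argument=value, ...), one argument or row to a line, values as JSON. arm_command: Moves the arm, as the interface text tells. Its arguments: {"type":"object","properties":{"commands":{"type":"string"},"force":{"type":"number"}},"required":["commands"]}

```bash
ls; mkdir -p pics; cat > look.py <<'E'
from bench import ctrl, viewer
import cv2, sys
for n in ("scene","top"):
    d=viewer.get_image(n); cv2.imwrite(f"pics/{sys.argv[1]}_{n}.png",d["color"])
    print(n,{k:v for k,v in d.items() if k!="color"})
E
python3 look.py a; python3 -c "
from bench import ctrl
print(ctrl.tcp_to_tips, ctrl.get_state())"
```

```text
pics
scene {'vertical_fov': 49.79447200956528, 'cx': 274.77146964470273, 'cy': 204.09091822527063, 'world_from_camera': array([[-0.8865204 ,  0.30373433, -0.34903729,  0.1995967 ],
       [-0.46241704, -0.55573246,  0.69089211,  0.67427384],
       [ 0.0158763 ,  0.77389075,  0.63312009,  0.71942339],
       [ 0.        ,  0.        ,  0.        ,  1.        ]])}
top {'vertical_fov': 45.10115296688446, 'cx': 271.9176454652007, 'cy': 218.3936946680198, 'world_from_camera': array([[-0.00787002,  0.99320533, -0.11610873,  0.42609593],
       [-0.99993637, -0.00875504, -0.00711436, -0.02944237],
       [-0.00808255,  0.11604535,  0.99321103,  1.03712078],
       [ 0.        ,  0.        ,  0.        ,  1.        ]])}
0.011 {'time_s': 0.1, 'joint_pos': array([-1.16498397e+00,  3.14196543e-01, -4.79739122e-02,  1.21021277e+00,
       -2.55585730e-05,  1.57081269e+00]), 'dq': array([-0.00113878, -0.001014  ,  0.0003778 ,  0.0005464 ,  0.0007674 ,
        0.00135109]), 'effort': array([-8.01807073e-04, -5.40766096e+01,  3.40541053e+01,  1.10796414e-02,
        3.71781061e-05, -2.06196370e-05]), 'eef_pos': array([ 0.23665082, -0.55080502,  0.24149833]), 'ee_rot': array([ 9.79486410e-01,  2.01508666e-01, -1.72416930e-04, -7.74595895e-04]), 'force': array([ 0.56820853, -0.57115043, -0.04312547]), 'torque': array([0.05429236, 0.0516977 , 0.03690144]), 'finger_force': 0.0, 'gripper_width': 0.08562803891994188}
```

View pics/a_top.png

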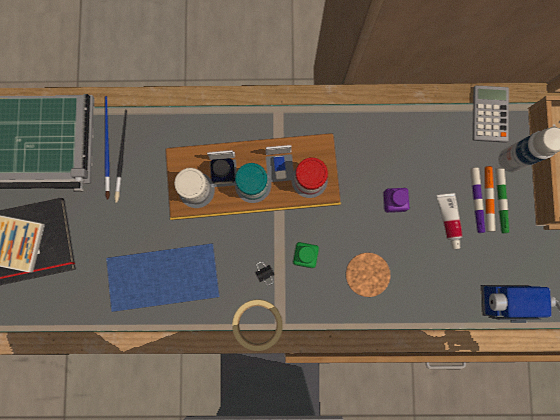

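View pics/a_scene.png

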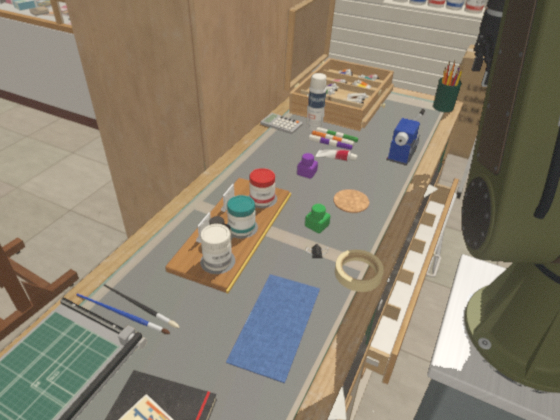

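The ink is the dark bottle at top (222,168), between the white jar (191,185) and the teal jar (251,180). The red jar (312,175) stays. Lookalikes are the green bottle (306,255), the purple bottle (397,200) and the black clip (264,271). The mat is at (163,277) and the coaster at (368,274).

```bash
cat > geo.py <<'E'
import numpy as np, cv2
from scipy.spatial.transform import Rotation as R
def cam(d):
    T=d["world_from_camera"]; f=d["color"].shape[0]/2/np.tan(np.radians(d["vertical_fov"])/2)
    return T,f,d["cx"],d["cy"]
def ray(d,p):
    T,f,cx,cy=cam(d); v=T[:3,:3]@np.array([(p[0]-cx)/f,-(p[1]-cy)/f,-1]); return T[:3,3],v/np.linalg.norm(v)
def onz(d,p,z):
    o,v=ray(d,p); return o+v*(z-o[2])/v[2]
def tri(d1,p1,d2,p2):
    o1,v1=ray(d1,p1); o2,v2=ray(d2,p2)
    s=np.linalg.lstsq(np.c_[v1,-v2],o2-o1,rcond=None)[0]; a=o1+v1*s[0]; b=o2+v2*s[1]
    return (a+b)/2, np.linalg.norm(a-b)
def blob(img,lo,hi,roi):
    x0,y0,x1,y1=roi; h=cv2.cvtColor(img,cv2.COLOR_BGR2HSV)
    m=cv2.inRange(h,np.array(lo),np.array(hi)); k=np.zeros_like(m); k[y0:y1,x0:x1]=m[y0:y1,x0:x1]
    k=cv2.morphologyEx(k,cv2.MORPH_OPEN,np.ones((3,3)))
    return max(cv2.findContours(k,cv2.RETR_EXTERNAL,cv2.CHAIN_APPROX_NONE)[0],key=cv2.contourArea)
def go(state,xyz,yaw):
    """tool-frame shift mm + rotvec to TCP xyz pointing down, tool x at yaw"""
    Rc=R.from_quat(state["ee_rot"]); Rt=R.from_euler("ZX",[yaw,np.pi])
    return np.round(Rc.inv().apply(np.array(xyz)-state["eef_pos"])*1000,1), np.round((Rc.inv()*Rt).as_rotvec(),3)
E
cat > m1.py <<'E'
from geo import *; from bench import viewer
t=viewer.get_image("top"); s=viewer.get_image("scene")
np.set_printoptions(precision=4,suppress=True)
def show(n,lo,hi,rt,rs):
    c=blob(t["color"],lo,hi,rt); e=cv2.minAreaRect(c); print(n,"top",np.round(e[0],1),np.round(e[1],1),round(e[2],1),cv2.contourArea(c))
    r=None
    if rs:
        c2=blob(s["color"],lo,hi,rs); e2=cv2.minAreaRect(c2); print("   scene",np.round(e2[0],1),np.round(e2[1],1),cv2.contourArea(c2)); print("   tri(centroid)",*tri(t,e[0],s,e2[0]))
    return c
show("teal",(80,80,40),(97,255,255),(225,150,275,205),(220,190,262,240))
show("red",(0,150,60),(6,255,255),(285,145,335,200),(242,165,282,200))
show("white",(0,0,150),(180,60,255),(165,160,215,210),(195,220,238,255))
show("ink",(0,0,0),(180,255,50),(205,150,240,190),(205,212,230,232))
c=show("mat",(100,80,40),(120,255,255),(95,235,230,320),(225,270,330,380))
r=cv2.minAreaRect(c); 
for z in (0,.004): print("mat corners",[onz(t,p,z)[:2] for p in cv2.boxPoints(r)])
c2=blob(s["color"],(100,80,40),(120,255,255),(225,270,330,380))
for n,ff in (("x-",lambda p:p[0]),("x+",lambda p:-p[0]),("y-",lambda p:p[1]),("y+",lambda p:-p[1])):
    a=[min([q[0] for q in cc],key=ff) for cc in (c,)]; print(n,a,onz(t,a[0],.004)[:2])
print("scene ext",[tuple(min([q[0] for q in c2],key=f)) for f in (lambda p:p[0],lambda p:-p[0],lambda p:p[1],lambda p:-p[1])])
print("mat scene extents onz",[onz(s,min([q[0] for q in c2],key=f),.004)[:2] for f in (lambda p:p[0],lambda p:-p[0],lambda p:p[1],lambda p:-p[1])])
c=show("coaster",(5,60,80),(20,255,255),(335,245,400,305),(328,185,375,215))
e=cv2.fitEllipse(c); print("coaster",onz(t,e[0],.006),e)
c=show("stand",(5,90,40),(22,255,255),(155,125,350,225),None)
r=cv2.minAreaRect(c); print("stand box",cv2.boxPoints(r),[onz(t,p,.018)[:2] for p in cv2.boxPoints(r)])
# yellow front edge
c=blob(t["color"],(20,150,120),(32,255,255),(155,190,350,225)); p=c[:,0].astype(float); print("yellow",cv2.minAreaRect(c)); 
v=cv2.fitLine(c,cv2.DIST_L2,0,.01,.01).ravel(); print(v)
a,b=[onz(t,(x,v[3]+(x-v[2])*v[1]/v[0]),.018) for x in (p[:,0].min(),p[:,0].max())]; print(a,b,"yaw",np.arctan2(-(b-a)[0],-(b-a)[1])*-1)
crop=t["color"][130:225,155:350]; cv2.imwrite("pics/crop1.png",cv2.resize(crop,None,fx=4,fy=4,interpolation=cv2.INTER_CUBIC))
E
python3 m1.py
```

```text
teal top [250.5 178.5] [31. 31.] 90.0 757.0
   scene [241.  205.5] [19. 26.] 415.0
   tri(centroid) [0.6152 0.0179 0.081 ] 0.00044480956653298806
red top [311.5 175.5] [23. 25.] 90.0 364.0
   scene [262.  177.5] [17. 24.] 336.0
   tri(centroid) [ 0.6228 -0.0984  0.0803] 0.005305983442340856
white top [190.  182.5] [29. 30.] 90.0 703.0
   scene [213.5 237. ] [34. 33.] 892.0
   tri(centroid) [0.609  0.1342 0.0843] 0.002063804265666581
ink top [222.5 169.5] [23. 23.] 90.0 261.0Traceback (most recent call last):
  File "m1.py", line 13, in <module>
    show("ink",(0,0,0),(180,255,50),(205,150,240,190),(205,212,230,232))
    ~~~~^^^^^^^^^^^^^^^^^^^^^^^^^^^^^^^^^^^^^^^^^^^^^^^^^^^^^^^^^^^^^^^^
  File "m1.py", line 8, in show
    c2=blob(s["color"],lo,hi,rs); e2=cv2.minAreaRect(c2); print("   scene",np.round(e2[0],1),np.round(e2[1],1),cv2.contourArea(c2)); print("   tri(centroid)",*tri(t,e[0],s,e2[0]))
  File "geo.py", line 18, in blob
    return max(cv2.findContours(k,cv2.RETR_EXTERNAL,cv2.CHAIN_APPROX_NONE)[0],key=cv2.contourArea)
ValueError: max() iterable argument is empty
```

```bash
sed -i 's/(205,150,240,190),(205,212,230,232))/(205,150,240,190),None)/' m1.py; python3 m1.py | tail -n +10
```

```text
ink top [222.5 170. ] [22. 23.] 90.0 249.0
mat top [161.7 277.1] [ 53.8 108.8] 82.2 5630.5
   scene [272.7 325.3] [ 61.  100.9] 5366.5
   tri(centroid) [ 0.4315  0.2067 -0.0072] 0.0061762005535659775
mat corners [array([0.4688, 0.3229]), array([0.4973, 0.1017]), array([0.3889, 0.0862]), array([0.3609, 0.3047])]
mat corners [array([0.4686, 0.3215]), array([0.4971, 0.1012]), array([0.389 , 0.0857]), array([0.3612, 0.3034])]
x- [array([107, 258], dtype=int32)] [0.4684 0.3156]
x+ [array([218, 296], dtype=int32)] [0.3898 0.0882]
y- [array([206, 244], dtype=int32)] [0.4953 0.1133]
y+ [array([112, 310], dtype=int32)] [0.3635 0.3023]
scene ext [(np.int32(227), np.int32(360)), (np.int32(318), np.int32(291)), (np.int32(270), np.int32(275)), (np.int32(276), np.int32(379))]
mat scene extents onz [array([0.4678, 0.3167]), array([0.3885, 0.0982]), array([0.4943, 0.1064]), array([0.3755, 0.308 ])]
coaster top [368.  274.5] [43. 44.] 90.0 1514.0
   scene [351.  200.5] [23. 36.] 642.0
   tri(centroid) [ 0.4315 -0.2163  0.0006] 0.001726328192025576
coaster [ 0.4308 -0.2151  0.006 ] ((367.7652893066406, 274.43475341796875), (43.42394256591797, 44.43268966674805), 119.8089828491211)
stand top [251.9 176.1] [ 72.1 170.8] 84.9 11983.0
stand box [[163.6095 147.7915]
 [333.7647 132.5211]
 [340.2123 204.3656]
 [170.0571 219.6359]] [array([0.6941, 0.2005]), array([ 0.7229, -0.1514]), array([ 0.5727, -0.1612]), array([0.5445, 0.1848])]Traceback (most recent call last):
  File "m1.py", line 27, in <module>
    c=blob(t["color"],(20,150,120),(32,255,255),(155,190,350,225)); p=c[:,0].astype(float); print("yellow",cv2.minAreaRect(c));
  File "geo.py", line 18, in blob
    return max(cv2.findContours(k,cv2.RETR_EXTERNAL,cv2.CHAIN_APPROX_NONE)[0],key=cv2.contourArea)
ValueError: max() iterable argument is empty
```

```bash
cat > m2.py <<'E'
from geo import *; from bench import viewer
t=viewer.get_image("top"); I=t["color"]
np.set_printoptions(precision=4,suppress=True)
h=cv2.cvtColor(I,cv2.COLOR_BGR2HSV); h[...,0]=(h[...,0].astype(int)+30)%180; J=cv2.cvtColor(h,cv2.COLOR_HSV2BGR)
for n,im,lo,hi,roi,z in (("teal",I,(80,80,30),(97,255,255),(225,150,275,205),.0815),("red",J,(20,120,40),(38,255,255),(285,145,335,200),.0815),
   ("white",I,(0,0,120),(180,70,255),(165,160,212,204),.0885)):
    c=blob(im,lo,hi,roi); (x,y),r=cv2.minEnclosingCircle(c); e=cv2.minAreaRect(c)
    print(n,(x,y),r,e[1],onz(t,(x,y),z),onz(t,e[0],z))
crop=I[130:225,155:350]; cv2.imwrite("pics/crop1.png",cv2.resize(crop,None,fx=4,fy=4,interpolation=cv2.INTER_CUBIC))
c=blob(I,(5,90,40),(22,255,255),(155,125,350,225))[:,0].astype(float)
r=cv2.boxPoints(cv2.minAreaRect(c.astype(np.float32)))
for i in range(4):
    a,b=r[i],r[(i+1)%4]; u=(b-a)/np.linalg.norm(b-a); n=np.array([-u[1],u[0]]); d=(c-a)@n; s=(c-a)@u; L=np.linalg.norm(b-a)
    k=c[(abs(d)<4)&(s>8)&(s<L-8)]; v=cv2.fitLine(k.astype(np.float32),cv2.DIST_HUBER,0,.01,.01).ravel()
    P=[onz(t,v[2:]+v[:2]*q,.018) for q in (-30,30)]; D=P[1]-P[0]; print("edge",v[2:],"yaw",np.arctan2(D[1],D[0]),"mid",onz(t,v[2:],.018)[:2])
E
python3 m2.py
```

```text
teal (250.75, 178.5) 16.134302139282227 (31.0, 31.0) [0.6153 0.0175 0.0815] [0.6153 0.0179 0.0815]
red (311.4710998535156, 173.089599609375) 16.286867141723633 (32.0, 31.0) [ 0.6248 -0.0993  0.0815] [ 0.625  -0.0993  0.0815]
white (191.7941131591797, 184.7941131591797) 18.313457489013672 (36.04996109008789, 30.35786247253418) [0.6028 0.1295 0.0885] [0.6049 0.129  0.0885]
edge [248.5    140.6818] yaw -1.4880570020684956 mid [0.7074 0.025 ]
edge [336.3 170.6] yaw -3.0549212491306044 mid [ 0.6427 -0.1549]
edge [255.     211.4645] yaw -1.48934174916404 mid [0.5597 0.0121]
edge [168.2 185.5] yaw -3.054973329501997 mid [0.6149 0.1897]
```

View pics/crop1.png

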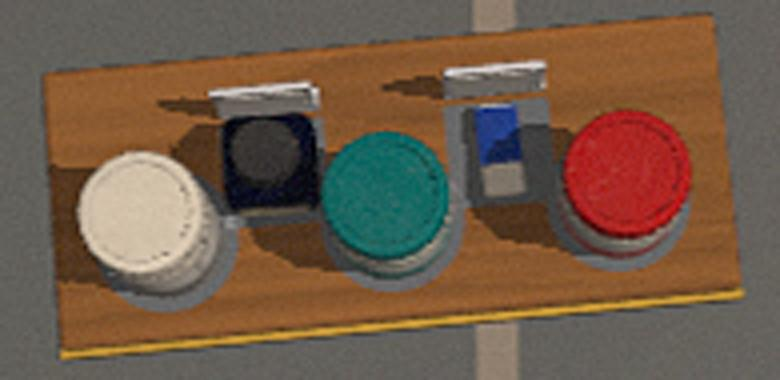

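Crop check: the dark cap and navy square body at crop (265,160) are the ink, between the white and teal jars. The eraser is in the other nook. Stand yaw is about 0.084, and the measured points agree with the stated sizes, so I'll move now.

```bash
cat > goto.py <<'E'
import sys; from geo import *; from bench import ctrl
a=[float(v) for v in sys.argv[1:]]; s=ctrl.get_state()
for i in range(0,len(a),4): print(a[i:i+4],*go(s,a[i:i+3],a[i+3]))
E
python3 goto.py .6127 .0168 .18 1.655 .6127 .0168 .047 1.655
```

```text
[0.6127, 0.0168, 0.18, 1.655] [ 569.6 -373.4   62.2] [-0.    -0.    -1.249]
[0.6127, 0.0168, 0.047, 1.655] [ 569.6 -373.4  195.2] [-0.    -0.    -1.249]
```

Emit:
arm_command(
  commands="569.6 -373.4 62 0 0 -1.249 1; 569.6 -373.4 62 0 0 -1.249 1; 569.6 -373.4 62 0 0 -1.249 1; 569.6 -373.4 62 0 0 -1.249 1; 569.6 -373.4 62 0 0 -1.249 1; 569.6 -373.4 62 0 0 -1.249 1; 569.6 -373.4 62 0 0 -1.249 1; 569.6 -373.4 62 0 0 -1.249 1; 569.6 -373.4 62 0 0 -1.249 1; 569.6 -373.4 62 0 0 -1.249 1; 569.6 -373.4 62 0 0 -1.249 1; 569.6 -373.4 62 0 0 -1.249 1",
  force=35,
)

```text
time_s: 1.55
eef_pos: [0.5676, -0.0511, 0.188]
ee_rot: [0.677, 0.736, 0.0, 0.0]
force: [0.5, -0.7, 1.0]
gripper_width: 0.0855
finger_force: 0.0
```

```bash
python3 goto.py .6127 .0168 .13 1.655 .6127 .0168 .047 1.655
```

```text
[0.6127, 0.0168, 0.13, 1.655] [63.9 50.6 58. ] [ 0.001  0.    -0.   ]
[0.6127, 0.0168, 0.047, 1.655] [ 63.9  50.5 141. ] [ 0.001  0.    -0.   ]
```

Emit:
arm_command(
  commands="63.9 50.6 40 0 0 0 1; 63.9 50.6 58 0 0 0 1; 63.9 50.6 58 0 0 0 1; 63.9 50.6 58 0 0 0 1",
)

```text
time_s: 1.95
eef_pos: [0.6109, 0.0156, 0.1286]
ee_rot: [0.676, 0.737, -0.001, -0.001]
force: [-0.1, 0.0, 0.5]
gripper_width: 0.0853
finger_force: 0.0
```

```bash
python3 goto.py .6127 .0168 .047 1.655; python3 look.py b >/dev/null
```

```text
[0.6127, 0.0168, 0.047, 1.655] [ 1.   2.1 81.6] [-0.003  0.     0.002]
```

Emit:
arm_command(
  commands="1 2 30 0 0 0 1; 1 2 55 0 0 0 1; 1 2 75 0 0 0 1; 1 2 81 0 0 0 1; 1 2 81 0 0 0 1; 1 2 81 0 0 0 1",
)

```text
time_s: 2.65
eef_pos: [0.6147, 0.0154, 0.0507]
ee_rot: [0.677, 0.736, 0.001, 0.001]
force: [0.3, 0.2, 1.0]
gripper_width: 0.0852
finger_force: 0.0
```

Emit:
arm_command(
  commands="0 0 0 0 0 0 0; 0 0 0 0 0 0 0; 0 0 0 0 0 0 0; 0 0 0 0 0 0 0; 0 0 0 0 0 0 0; 0 0 0 0 0 0 0; 0 0 0 0 0 0 0",
  force=35,
)

```text
time_s: 3.35
eef_pos: [0.6148, 0.016, 0.0506]
ee_rot: [0.677, 0.736, 0.001, 0.001]
force: [-0.9, -0.5, 5.6]
gripper_width: 0.0594
finger_force: 37.6
```

Emit:
arm_command(
  commands="0 0 -25 0 0 0 0; 0 0 -60 0 0 0 0; 0 0 -100 0 0 0 0; 0 0 -110 0 0 0 0; 0 0 -110 0 0 0 0",
)

```text
time_s: 3.85
eef_pos: [0.6153, 0.0162, 0.1613]
ee_rot: [0.677, 0.736, 0.002, 0.002]
force: [-0.8, 0.4, -2.0]
gripper_width: 0.0593
finger_force: 38.8
```

```bash
python3 goto.py .4364 .1549 .10 1.655; python3 goto.py .4364 .1549 .0376 1.655
```

```text
[0.4364, 0.1549, 0.1, 1.655] [ 153.3 -166.9   60.5] [ 0.005  0.    -0.   ]
[0.4364, 0.1549, 0.0376, 1.655] [ 153.3 -167.2  122.9] [ 0.005  0.    -0.   ]
```

Emit:
arm_command(
  commands="153.3 -167 0 0.004 0 0 0; 153.3 -167 0 0.004 0 0 0; 153.3 -167 0 0.004 0 0 0; 153.3 -167 20 0.004 0 0 0; 153.3 -167 40 0.004 0 0 0; 153.3 -167 70 0.004 0 0 0; 153.3 -167 95 0.004 0 0 0; 153.3 -167 105 0.004 0 0 0; 153.3 -167 105 0.004 0 0 0; 153.3 -167 105 0.004 0 0 0",
)

```text
time_s: 4.85
eef_pos: [0.4345, 0.1547, 0.054]
ee_rot: [0.677, 0.736, -0.002, -0.001]
force: [0.8, -0.2, -0.8]
gripper_width: 0.0596
finger_force: 38.9
```

```bash
python3 goto.py .4364 .1549 .0376 1.655
```

```text
[0.4364, 0.1549, 0.0376, 1.655] [ 0.   2.  16.4] [-0.004  0.    -0.001]
```

Emit:
arm_command(
  commands="0 0 8 0 0 0 0; 0 0 14 0 0 0 0; 0 0 16 0 0 0 0; 0 0 16 0 0 0 0; 0 0 16 0 0 0 0",
)

```text
time_s: 5.35
eef_pos: [0.4344, 0.1548, 0.038]
ee_rot: [0.677, 0.736, -0.001, -0.001]
force: [-0.0, -0.1, -1.3]
gripper_width: 0.0594
finger_force: 38.9
```

Emit:
arm_command(
  commands="0 0 1.5 0 0 0 0; 0 0 1.5 0 0 0 0; 0 0 1.5 0 0 0 0",
)

```text
time_s: 5.65
eef_pos: [0.4347, 0.1549, 0.0367]
ee_rot: [0.677, 0.736, -0.001, -0.001]
force: [-0.4, -0.2, 1.7]
gripper_width: 0.0595
finger_force: 39.2
```

Emit:
arm_command(
  commands="0 0 0 0 0 0 1; 0 0 0 0 0 0 1; 0 0 0 0 0 0 1; 0 0 0 0 0 0 1; 0 0 0 0 0 0 1; 0 0 0 0 0 0 1; 0 0 -40 0 0 0 1; 0 0 -80 0 0 0 1; 0 0 -130 0 0 0 1; 0 0 -140 0 0 0 1; 0 0 -140 0 0 0 1",
)

```text
time_s: 6.75
eef_pos: [0.4366, 0.1555, 0.1784]
ee_rot: [0.677, 0.736, 0.001, -0.0]
force: [-0.6, -0.1, -2.0]
gripper_width: 0.0851
finger_force: 0.0
```

```bash
python3 goto.py .6035 .1303 .14 1.655; python3 look.py c >/dev/null
```

```text
[0.6035, 0.1303, 0.14, 1.655] [-39.1 164.2  38.5] [ 0.001 -0.001 -0.   ]
```

View pics/c_scene.png

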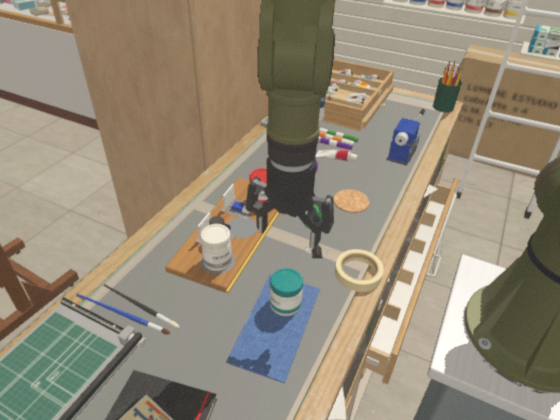

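Teal stands upright on the mat at scene (285,293). The white jar is next.

Emit:
arm_command(
  commands="-39 164 0 0 0 0 1; -39 164 0 0 0 0 1; -39 164 0 0 0 0 1; -39 164 20 0 0 0 1; -39 164 38 0 0 0 1; -39 164 38 0 0 0 1; -39 164 38 0 0 0 1",
)

```text
time_s: 7.55
eef_pos: [0.5995, 0.1294, 0.1356]
ee_rot: [0.677, 0.736, -0.003, -0.003]
force: [-1.7, -0.3, 0.1]
gripper_width: 0.0851
finger_force: 0.0
```

```bash
python3 goto.py .6037 .1303 .056 1.655
```

```text
[0.6037, 0.1303, 0.056, 1.655] [ 0.6  4.9 79.6] [-0.009  0.001 -0.   ]
```

Emit:
arm_command(
  commands="0.6 3 10 0 0 0 1; 0.6 3 30 0 0 0 1; 0.6 3 55 0 0 0 1; 0.6 3 75 0 0 0 1; 0.6 3 79 0 0 0 1; 0.6 3 79 0 0 0 1; 0.6 3 79 0 0 0 1",
)

```text
time_s: 8.25
eef_pos: [0.6049, 0.1309, 0.06]
ee_rot: [0.677, 0.736, -0.001, -0.001]
force: [0.5, 0.4, 0.5]
gripper_width: 0.0851
finger_force: 0.0
```

Emit:
arm_command(
  commands="0 0 0 0 0 0 0; 0 0 0 0 0 0 0; 0 0 0 0 0 0 0; 0 0 0 0 0 0 0; 0 0 0 0 0 0 0; 0 0 0 0 0 0 0; 0 0 0 0 0 0 0",
)

```text
time_s: 8.95
eef_pos: [0.6051, 0.1308, 0.0602]
ee_rot: [0.677, 0.736, -0.0, -0.001]
force: [-1.3, 0.3, 6.3]
gripper_width: 0.0576
finger_force: 37.6
```

Emit:
arm_command(
  commands="0 0 -25 0 0 0 0; 0 0 -60 0 0 0 0; 0 0 -100 0 0 0 0; 0 0 -110 0 0 0 0; 0 0 -110 0 0 0 0",
)

```text
time_s: 9.45
eef_pos: [0.6061, 0.1309, 0.1712]
ee_rot: [0.677, 0.736, 0.0, -0.0]
force: [1.3, 0.4, -0.8]
gripper_width: 0.0578
finger_force: 38.2
```

```bash
python3 goto.py .4236 .2541 .10 1.655
```

```text
[0.4236, 0.2541, 0.1, 1.655] [ 138.  -171.5   71.1] [ 0.001 -0.001 -0.   ]
```

Emit:
arm_command(
  commands="138 -171.5 0 0 0 0 0; 138 -171.5 0 0 0 0 0; 138 -171.5 0 0 0 0 0; 138 -171.5 20 0 0 0 0; 138 -171.5 40 0 0 0 0; 138 -171.5 70 0 0 0 0; 138 -171.5 100 0 0 0 0; 138 -171.5 112 0 0 0 0; 138 -171.5 112 0 0 0 0; 138 -171.5 112 0 0 0 0",
)

```text
time_s: 10.45
eef_pos: [0.4217, 0.2535, 0.0575]
ee_rot: [0.677, 0.736, -0.002, -0.001]
force: [0.8, -0.1, -1.3]
gripper_width: 0.058
finger_force: 38.3
```

```bash
python3 goto.py .4236 .2541 .045 1.655
```

```text
[0.4236, 0.2541, 0.045, 1.655] [ 0.4  2.  12.5] [-0.005  0.    -0.001]
```

Emit:
arm_command(
  commands="0 1 6 0 0 0 0; 0 1 11 0 0 0 0; 0 1 12 0 0 0 0; 0 1 12.5 0 0 0 0; 0 1 12.5 0 0 0 0",
)

```text
time_s: 10.95
eef_pos: [0.4234, 0.2541, 0.0462]
ee_rot: [0.677, 0.736, -0.001, -0.001]
force: [-1.5, -0.8, 8.3]
gripper_width: 0.0577
finger_force: 39.1
```

Emit:
arm_command(
  commands="0 0 0 0 0 0 1; 0 0 0 0 0 0 1; 0 0 0 0 0 0 1; 0 0 0 0 0 0 1; 0 0 0 0 0 0 1; 0 0 0 0 0 0 1; 0 0 -40 0 0 0 1; 0 0 -80 0 0 0 1; 0 0 -130 0 0 0 1; 0 0 -140 0 0 0 1; 0 0 -140 0 0 0 1",
)

```text
time_s: 12.05
eef_pos: [0.4246, 0.2548, 0.1872]
ee_rot: [0.677, 0.736, 0.001, -0.001]
force: [-0.0, -0.5, -0.2]
gripper_width: 0.0855
finger_force: 0.0
```

```bash
cat > m3.py <<'E'
from geo import *; from bench import viewer
t=viewer.get_image("top"); I=t["color"]; s=viewer.get_image("scene")["color"]
a=cv2.resize(I[125:320,90:350],None,fx=2.2,fy=2.2,interpolation=cv2.INTER_CUBIC)
b=cv2.resize(s[170:380,160:340],None,fx=1.2,fy=1.2); b=cv2.copyMakeBorder(b,0,a.shape[0]-b.shape[0],0,0,cv2.BORDER_CONSTANT)
cv2.imwrite("pics/d.png",np.hstack([a,b])[:600,:800])
c=blob(I,(0,0,0),(180,255,255),(0,0,9,9))
m=blob(I,(0,0,0),(180,255,60),(203,152,242,187)); r=cv2.minAreaRect(m); print("body+cap",r)
E
python3 m3.py
```

```text
body+cap ((221.88232421875, 169.9705810546875), (23.23904037475586, 23.699220657348633), 85.60128784179688)
```

View pics/d.png

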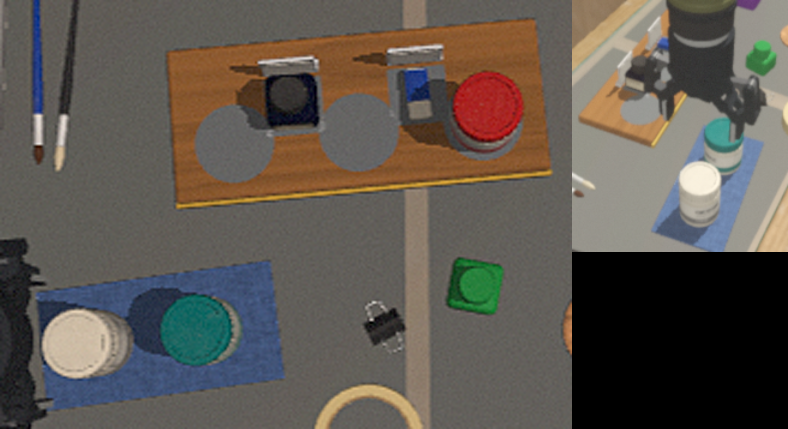

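Both jars are upright on the mat, at (88,343) and (197,330) in this view. The ink's cap is at (290,97), and the two bare patches are at (234,144) and (359,132). The red jar, eraser and clip haven't moved.

```bash
cat > m4.py <<'E'
from geo import *; from bench import viewer
np.set_printoptions(precision=4,suppress=True)
t=viewer.get_image("top"); I=t["color"]; s=viewer.get_image("scene"); S=s["color"]
for n,roi in (("white patch",(172,165,216,215)),("teal patch",(230,160,276,208))):
    m=blob(I,(0,0,80),(180,70,190),roi); e=cv2.fitEllipse(cv2.convexHull(m)); print(n,np.round(e[0],1),np.round(e[1],1),onz(t,e[0],.018)[:2])
for v in (40,50,60,70):
    m=blob(I,(0,0,0),(180,255,v),(203,152,242,187)); r=cv2.minAreaRect(m); print(v,np.round(r[0],1),np.round(r[1],1),r[2],onz(t,r[0],.054)[:2])
print(onz(t,(221.8,169.1),.075)[:2])
h=cv2.cvtColor(I,cv2.COLOR_BGR2HSV)
m=blob(I,(0,0,0),(180,110,75),(208,155,236,180)); print("cap lowsat",cv2.minEnclosingCircle(m))
c2=blob(S,(0,0,0),(180,255,50),(200,205,236,245)); r=cv2.minAreaRect(c2); print("scene ink",r, cv2.boundingRect(c2))
b=cv2.resize(S[190:260,180:270],None,fx=6,fy=6,interpolation=cv2.INTER_CUBIC)
a=cv2.resize(I[145:195,200:245],None,fx=6,fy=6,interpolation=cv2.INTER_CUBIC); a=cv2.copyMakeBorder(a,0,b.shape[0]-a.shape[0],0,0,cv2.BORDER_CONSTANT)
cv2.imwrite("pics/e.png",np.hstack([a,b])[:600,:800])
E
python3 m4.py
```

```text
white patch [196.5 189.7] [34.5 37.1] [0.6058 0.1316]
teal patch [254.5 180.8] [35.7 46.6] [0.6231 0.0129]
40 [222.2 175.1] [12.3 23. ] 84.2894058227539 [0.6282 0.0754]
50 [221.9 169.9] [23.1 23.1] 86.18592071533203 [0.6386 0.0759]
60 [221.9 169.9] [23.1 23.7] 85.91438293457031 [0.6385 0.0759]
70 [218.2 170.6] [24.  31.8] 85.60128784179688 [0.6372 0.0833]
[0.6357 0.0739]
cap lowsat ((220.79730224609375, 167.55404663085938), 9.522302627563477)
scene ink ((215.0, 234.0), (2.0, 2.0), 90.0) (214, 233, 3, 3)
```

View pics/e.png

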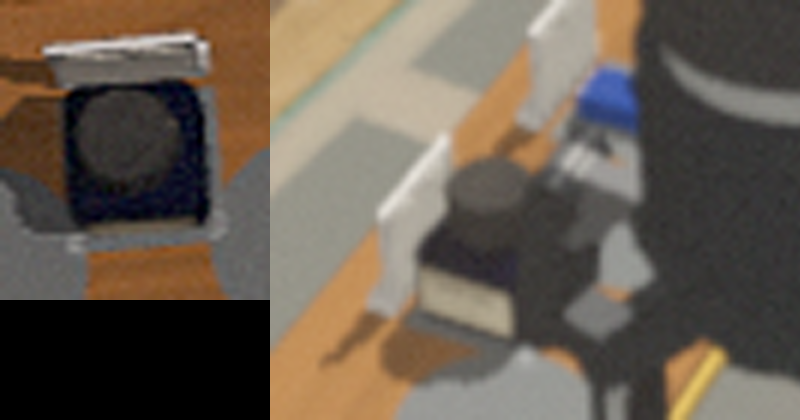

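The ink stands square in its nook. Its cap is at (127,138) in the left crop and (488,178) in the right one.

```bash
cat > m5.py <<'E'
from geo import *; from bench import viewer
t=viewer.get_image("top"); s=viewer.get_image("scene"); print(tri(t,(221.2,168),s,(216.3,219.7)))
E
python3 m5.py; python3 goto.py .639 .0762 .13 .07
```

```text
(array([0.64016663, 0.07611722, 0.072866  ]), np.float64(0.00394822749449858))
[0.639, 0.0762, 0.13, 0.07] [-194.5  201.7   52.1] [-0.004  0.006  1.585]
```

Emit:
arm_command(
  commands="-194.5 202 0 0 0 1.585 1; -194.5 202 0 0 0 1.585 1; -194.5 202 0 0 0 1.585 1; -194.5 202 0 0 0 1.585 1; -194.5 202 0 0 0 1.585 1; -194.5 202 0 0 0 1.585 1; -194.5 202 0 0 0 1.585 1; -194.5 202 0 0 0 1.585 1; -194.5 202 0 0 0 1.585 1; -194.5 202 20 0 0 1.585 1; -194.5 202 52 0 0 1.585 1; -194.5 202 52 0 0 1.585 1",
)

```text
time_s: 13.55
eef_pos: [0.6379, 0.062, 0.1266]
ee_rot: [0.999, 0.046, -0.007, -0.005]
force: [-0.1, -0.6, -0.5]
gripper_width: 0.0853
finger_force: 0.0
```

Emit:
arm_command(
  commands="0 0 0 0 0 0 1; 0 0 0 0 0 0 1; 0 0 0 0 0 0 1",
)

```text
time_s: 13.85
eef_pos: [0.6427, 0.0642, 0.1337]
ee_rot: [0.999, 0.047, -0.001, -0.006]
force: [-0.0, 0.2, 0.3]
gripper_width: 0.0854
finger_force: 0.0
```

```bash
python3 goto.py .6395 .0762 .036 .07
```

```text
[0.6395, 0.0762, 0.036, 0.07] [ -1.8 -11.1  97.8] [-0.012  0.002  0.025]
```

Emit:
arm_command(
  commands="-2.5 -11.5 0 -0.012 0.002 0.025 1; -2.5 -11.5 0 -0.012 0.002 0.025 1; -2.5 -11.5 30 -0.012 0.002 0.025 1; -2.5 -11.5 40 -0.012 0.002 0.025 1; -2.5 -11.5 40 -0.012 0.002 0.025 1; -2.5 -11.5 40 -0.012 0.002 0.025 1",
)

```text
time_s: 14.45
eef_pos: [0.6391, 0.0623, 0.0926]
ee_rot: [0.999, 0.046, -0.002, -0.006]
force: [0.1, -0.2, 0.0]
gripper_width: 0.0854
finger_force: 0.0
```

```bash
python3 goto.py .6395 .0762 .036 .07
```

```text
[0.6395, 0.0762, 0.036, 0.07] [  1.9 -13.2  56.7] [-0.011  0.003  0.023]
```

```bash
python3 -c "
from bench import ctrl
s=ctrl.get_state(); print(s['joint_pos'],s['effort'],s['eef_pos'],s['force'],s['torque'])"
```

```text
[ 0.09158471  0.48481473 -0.14817151  0.94054681  0.0111761   3.14060772] [ 1.40856660e-02 -5.99513912e+01  3.00570309e+01  6.48645172e-02
  4.54975816e-02  4.88465741e-05] [0.63906413 0.0622829  0.09260247] [ 0.06475608 -0.24405192  0.04166291] [-0.009431   -0.01217679 -0.02153577]
```

Joint 6 is at its limit, so I'll use the half-turn grasp instead and raise the tool before turning.

Emit:
arm_command(
  commands="0 -10 -40 0 0 0 1; 0 -10 -60 0 0 -0.15 1; 0 -10 -60 0 0 -1.5 1; 0 -10 -60 0 0 -1.5 1; 0 -10 -60 0 0 -1.5 1; 0 -10 -60 0 0 -1.5 1; 0 -10 -60 0 0 -1.5 1; 0 -10 -60 0 0 -1.5 1; 0 -10 -60 0 0 -1.5 1; 0 -10 -60 0 0 -1.5 1; 0 -10 -60 0 0 -1.5 1; 0 -10 -60 0 0 -1.5 1",
)

```text
time_s: 15.65
eef_pos: [0.6391, 0.0716, 0.1538]
ee_rot: [0.699, 0.715, 0.003, -0.004]
force: [0.4, -0.1, 0.5]
gripper_width: 0.0853
finger_force: 0.0
```

Emit:
arm_command(
  commands="0 0 0 0 0 -1.6 1; 0 0 0 0 0 -1.6 1; 0 0 0 0 0 -1.6 1; 0 0 0 0 0 -1.6 1; 0 0 0 0 0 -1.6 1; 0 0 0 0 0 -1.6 1; 0 0 0 0 0 -1.6 1; 0 0 0 0 0 -1.6 1; 0 0 0 0 0 -1.6 1; 0 0 0 0 0 -1.6 1; 0 0 0 0 0 -1.6 1; 0 0 0 0 0 -1.6 1",
)

```text
time_s: 16.85
eef_pos: [0.6388, 0.0716, 0.1532]
ee_rot: [-0.024, 1.0, 0.006, -0.001]
force: [0.4, 0.3, 0.6]
gripper_width: 0.085
finger_force: 0.0
```

```bash
python3 goto.py .6395 .0762 .100 3.212
```

```text
[0.6395, 0.0762, 0.1, 3.212] [-1.   4.  53.3] [ 0.011 -0.002 -0.023]
```

Emit:
arm_command(
  commands="-1 4 0 0.011 0 -0.023 1; -1 4 25 0.011 0 -0.023 1; -1 4 50 0.011 0 -0.023 1; -1 4 53 0.011 0 -0.023 1; -1 4 53 0.011 0 -0.023 1; -1 4 53 0.011 0 -0.023 1",
)

```text
time_s: 17.45
eef_pos: [0.6399, 0.0764, 0.1007]
ee_rot: [-0.037, 0.999, 0.0, -0.001]
force: [0.7, -0.3, 0.1]
gripper_width: 0.0854
finger_force: 0.0
```

```bash
python3 goto.py .6395 .0762 .036 3.212
```

```text
[0.6395, 0.0762, 0.036, 3.212] [ 0.3 -0.2 64.7] [ 0.    -0.001  0.003]
```

Emit:
arm_command(
  commands="0 0 20 0 0 0 1; 0 0 40 0 0 0 1; 0 0 58 0 0 0 1; 0 0 64 0 0 0 1; 0 0 64.5 0 0 0 1; 0 0 64.5 0 0 0 1",
)

```text
time_s: 18.05
eef_pos: [0.6398, 0.0762, 0.0362]
ee_rot: [-0.037, 0.999, 0.0, -0.0]
force: [-0.2, 0.8, 0.7]
gripper_width: 0.0856
finger_force: 0.0
```

Emit:
arm_command(
  commands="0 0 0 0 0 0 0; 0 0 0 0 0 0 0; 0 0 0 0 0 0 0; 0 0 0 0 0 0 0; 0 0 0 0 0 0 0; 0 0 0 0 0 0 0; 0 0 0 0 0 0 0; 0 0 0 0 0 0 0",
)

```text
time_s: 18.85
eef_pos: [0.6395, 0.0763, 0.0358]
ee_rot: [-0.037, 0.999, 0.0, -0.001]
force: [-0.4, -0.0, 5.9]
gripper_width: 0.0454
finger_force: 37.4
```

Emit:
arm_command(
  commands="0 0 -25 0 0 0 0; 0 0 -60 0 0 0 0; 0 0 -100 0 0 0 0; 0 0 -130 0 0 0 0; 0 0 -130 0 0 0 0; 0 0 -130 0 0 0 0",
)

```text
time_s: 19.45
eef_pos: [0.6394, 0.0761, 0.1652]
ee_rot: [-0.037, 0.999, -0.0, -0.001]
force: [-0.6, 0.1, -2.0]
gripper_width: 0.0454
finger_force: 36.8
```

```bash
python3 goto.py .4312 -.2157 .08 3.212
```

```text
[0.4312, -0.2157, 0.08, 3.212] [ 229.  -275.7   85.6] [ 0.    -0.002  0.003]
```

Emit:
arm_command(
  commands="229 -276 0 0 0 0 0; 229 -276 0 0 0 0 0; 229 -276 0 0 0 0 0; 229 -276 0 0 0 0 0; 229 -276 0 0 0 0 0; 229 -276 0 0 0 0 0; 229 -276 0 0 0 0 0; 229 -276 20 0 0 0 0; 229 -276 50 0 0 0 0; 229 -276 85 0 0 0 0; 229 -276 85 0 0 0 0; 229 -276 85 0 0 0 0",
)

```text
time_s: 20.65
eef_pos: [0.4294, -0.2152, 0.0794]
ee_rot: [-0.037, 0.999, 0.001, -0.003]
force: [0.2, -0.1, -1.0]
gripper_width: 0.0457
finger_force: 36.7
```

```bash
python3 goto.py .4312 -.2157 .0245 3.212
```

```text
[0.4312, -0.2157, 0.0245, 3.212] [-2.1 -0.8 54.9] [ 0.002 -0.006  0.004]
```

Emit:
arm_command(
  commands="-1.5 -0.5 20 0 -0.004 0 0; -1.5 -0.5 40 0 -0.004 0 0; -1.5 -0.5 50 0 -0.004 0 0; -1.5 -0.5 54 0 -0.004 0 0; -1.5 -0.5 54 0 -0.004 0 0; -1.5 -0.5 55 0 -0.004 0 0; -1.5 -0.5 55 0 -0.004 0 0",
)

```text
time_s: 21.35
eef_pos: [0.433, -0.2167, 0.0263]
ee_rot: [-0.037, 0.999, -0.0, 0.001]
force: [0.2, 0.4, -1.2]
gripper_width: 0.0454
finger_force: 36.8
```

Emit:
arm_command(
  commands="1.5 0.5 1 0 0 0 0; 1.5 0.5 2 0 0 0 0; 1.5 0.5 2 0 0 0 0; 1.5 0.5 2.5 0 0 0 0; 1.5 0.5 2.5 0 0 0 0",
)

```text
time_s: 21.85
eef_pos: [0.4308, -0.216, 0.0237]
ee_rot: [-0.037, 0.999, 0.0, 0.001]
force: [-2.8, 0.8, 9.7]
gripper_width: 0.0456
finger_force: 38.2
```

Contact at about 10 N. Release and retreat.

Emit:
arm_command(
  commands="0 0 -0.5 0 0 0 1; 0 0 -0.5 0 0 0 1; 0 0 -0.5 0 0 0 1; 0 0 -0.5 0 0 0 1; 0 0 -0.5 0 0 0 1; 0 0 -0.5 0 0 0 1; 0 0 -30 0 0 0 1; 0 0 -70 0 0 0 1; 0 0 -120 0 0 0 1; 0 0 -150 0 0 0 1; 0 0 -150 0 0 0 1; 0 0 -150 0 0 0 1",
)

```text
time_s: 23.05
eef_pos: [0.431, -0.2163, 0.1735]
ee_rot: [-0.037, 0.999, -0.0, 0.001]
force: [-0.6, -0.5, 0.6]
gripper_width: 0.0853
finger_force: 0.0
```

```bash
python3 goto.py .4366 .1555 .17 1.655
```

```text
[0.4366, 0.1555, 0.17, 1.655] [-33.  370.3   3.3] [1.00e-03 3.00e-03 1.56e+00]
```

Emit:
arm_command(
  commands="-33 370 0 0 0 1.558 1; -33 370 0 0 0 1.558 1; -33 370 0 0 0 1.558 1; -33 370 0 0 0 1.558 1; -33 370 0 0 0 1.558 1; -33 370 0 0 0 1.558 1; -33 370 0 0 0 1.558 1; -33 370 0 0 0 1.558 1; -33 370 0 0 0 1.558 1; -33 370 0 0 0 1.558 1; -33 370 0 0 0 1.558 1; -33 370 0 0 0 1.558 1",
)

```text
time_s: 24.25
eef_pos: [0.4347, 0.1554, 0.1709]
ee_rot: [0.677, 0.736, -0.001, -0.0]
force: [-0.9, -0.4, -0.9]
gripper_width: 0.0856
finger_force: 0.0
```

Emit:
arm_command(
  commands="0 0 0 0 0 0 1; 0 0 0 0 0 0 1",
)

```text
time_s: 24.45
eef_pos: [0.4353, 0.155, 0.1718]
ee_rot: [0.675, 0.738, -0.001, -0.0]
force: [-0.2, -0.3, -0.5]
gripper_width: 0.0855
finger_force: 0.0
```

```bash
python3 goto.py .4350 .1552 .12 1.655 .4350 .1552 .037 1.655
cat > m6.py <<'E'
from geo import *; from bench import viewer
import sys
t=viewer.get_image("top"); I=t["color"]; s=viewer.get_image("scene")["color"]
a=cv2.resize(I[235:315,330:410],None,fx=4,fy=4,interpolation=cv2.INTER_CUBIC); b=cv2.resize(s[160:240,290:390],None,fx=4,fy=4,interpolation=cv2.INTER_CUBIC)
cv2.imwrite("pics/f.png",np.hstack([a,b]))
m=blob(I,(0,0,0),(180,255,60),(335,245,400,305)); r=cv2.minAreaRect(m); print(r,onz(t,r[0],.042))
E
python3 m6.py
```

```text
[0.435, 0.1552, 0.12, 1.655] [ 0.2 -0.2 51.8] [-0.001  0.001  0.005]
[0.435, 0.1552, 0.037, 1.655] [  0.3  -0.2 134.8] [-0.001  0.001  0.005]
((371.0126647949219, 273.6776428222656), (23.29778480529785, 23.440279006958008), 85.91438293457031) [ 0.43201487 -0.21500148  0.042     ]
```

View pics/f.png

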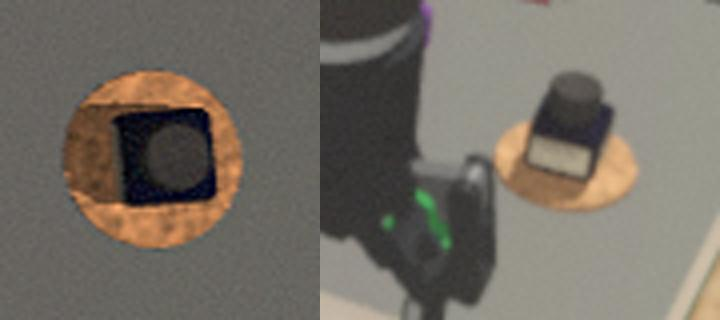

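The ink stands upright and centred on the coaster, measured at (0.432,-0.215) against (0.431,-0.2155). Next I return the teal jar.

Emit:
arm_command(
  commands="0 0 40 0 0 0.005 1; 0 0 80 0 0 0.005 1; 0 0 110 0 0 0.005 1; 0 0 130 0 0 0.005 1; 0 0 134.5 0 0 0.005 1; 0 0 134.5 0 0 0.005 1; 0 0 134.5 0 0 0.005 1",
)

```text
time_s: 25.25
eef_pos: [0.4373, 0.1557, 0.0396]
ee_rot: [0.678, 0.735, 0.001, 0.001]
force: [-0.6, 0.4, -0.5]
gripper_width: 0.0851
finger_force: 0.0
```

Emit:
arm_command(
  commands="0 0 0 0 0 0 0; 0 0 0 0 0 0 0; 0 0 0 0 0 0 0; 0 0 0 0 0 0 0; 0 0 0 0 0 0 0; 0 0 0 0 0 0 0; 0 0 0 0 0 0 0",
)

```text
time_s: 25.95
eef_pos: [0.4371, 0.1557, 0.0399]
ee_rot: [0.678, 0.735, 0.001, 0.001]
force: [-2.2, 0.1, 6.7]
gripper_width: 0.0594
finger_force: 37.1
```

Emit:
arm_command(
  commands="0 0 -25 0 0 0 0; 0 0 -60 0 0 0 0; 0 0 -100 0 0 0 0; 0 0 -130 0 0 0 0; 0 0 -130 0 0 0 0; 0 0 -130 0 0 0 0",
)

```text
time_s: 26.55
eef_pos: [0.4367, 0.1556, 0.1693]
ee_rot: [0.678, 0.735, 0.001, 0.001]
force: [-0.6, 0.8, -2.4]
gripper_width: 0.0593
finger_force: 39.1
```

```bash
python3 goto.py .6145 .016 .10 1.655
```

```text
[0.6145, 0.016, 0.1, 1.655] [-153.6  165.6   69.7] [ 0.003 -0.001 -0.002]
```

Emit:
arm_command(
  commands="-153 165.6 0 0 0 0 0; -153 165.6 0 0 0 0 0; -153 165.6 0 0 0 0 0; -153 165.6 0 0 0 0 0; -153 165.6 20 0 0 0 0; -153 165.6 50 0 0 0 0; -153 165.6 80 0 0 0 0; -153 165.6 95 0 0 0 0; -153 165.6 95 0 0 0 0; -153 165.6 95 0 0 0 0",
)

```text
time_s: 27.55
eef_pos: [0.6128, 0.0164, 0.0726]
ee_rot: [0.678, 0.735, -0.0, -0.001]
force: [0.3, -0.0, -1.3]
gripper_width: 0.0591
finger_force: 39.0
```

```bash
python3 goto.py .6145 .0167 .0538 1.655
```

```text
[0.6145, 0.0167, 0.0538, 1.655] [ 0.1  1.7 18.8] [-0.001 -0.    -0.002]
```

Emit:
arm_command(
  commands="0 1.5 8 0 0 0 0; 0 1.5 15 0 0 0 0; 0 1.5 17.5 0 0 0 0; 0 1.5 18.5 0 0 0 0; 0 1.5 18.5 0 0 0 0; 0 1.5 18.5 0 0 0 0",
)

```text
time_s: 28.15
eef_pos: [0.6156, 0.0166, 0.0556]
ee_rot: [0.678, 0.735, 0.001, 0.001]
force: [-0.2, 0.1, -1.5]
gripper_width: 0.0593
finger_force: 39.1
```

Emit:
arm_command(
  commands="0 -1 1 0 0 0 0; 0 -1 2 0 0 0 0; 0 -1 2 0 0 0 0; 0 -1 2.5 0 0 0 0; 0 -1 2.5 0 0 0 0",
)

```text
time_s: 28.65
eef_pos: [0.6145, 0.0164, 0.0539]
ee_rot: [0.678, 0.735, 0.001, 0.001]
force: [-3.9, -0.6, 8.2]
gripper_width: 0.0593
finger_force: 40.0
```

Emit:
arm_command(
  commands="0 0 -0.5 0 0 0 1; 0 0 -0.5 0 0 0 1; 0 0 -0.5 0 0 0 1; 0 0 -0.5 0 0 0 1; 0 0 -0.5 0 0 0 1; 0 0 -0.5 0 0 0 1; 0 0 -30 0 0 0 1; 0 0 -70 0 0 0 1; 0 0 -115 0 0 0 1; 0 0 -125 0 0 0 1; 0 0 -125 0 0 0 1; 0 0 -125 0 0 0 1",
)

```text
time_s: 29.85
eef_pos: [0.6136, 0.0164, 0.1766]
ee_rot: [0.678, 0.735, 0.0, -0.0]
force: [0.3, 0.7, -0.9]
gripper_width: 0.0853
finger_force: 0.0
```

```bash
python3 goto.py .4240 .2544 .16 1.655
```

```text
[0.424, 0.2544, 0.16, 1.655] [ 252.6 -169.5   16.7] [-0.    -0.    -0.002]
```

Emit:
arm_command(
  commands="252.6 -169.5 0 0 0 0 1; 252.6 -169.5 0 0 0 0 1; 252.6 -169.5 0 0 0 0 1; 252.6 -169.5 0 0 0 0 1; 252.6 -169.5 0 0 0 0 1; 252.6 -169.5 0 0 0 0 1; 252.6 -169.5 10 0 0 0 1; 252.6 -169.5 40 0 0 0 1; 252.6 -169.5 50 0 0 0 1; 252.6 -169.5 50 0 0 0 1; 252.6 -169.5 50 0 0 0 1",
)

```text
time_s: 30.95
eef_pos: [0.4248, 0.2536, 0.1272]
ee_rot: [0.678, 0.735, -0.0, 0.0]
force: [0.0, -0.1, 0.2]
gripper_width: 0.0849
finger_force: 0.0
```

```bash
python3 goto.py .4236 .2541 .047 1.655
```

```text
[0.4236, 0.2541, 0.047, 1.655] [ 0.6 -1.2 80.2] [-0.     0.001 -0.004]
```

Emit:
arm_command(
  commands="0.5 -1.5 30 0 0 0 1; 0.5 -1.5 60 0 0 0 1; 0.5 -1.5 75 0 0 0 1; 0.5 -1.5 80 0 0 0 1; 0.5 -1.5 80 0 0 0 1; 0.5 -1.5 80 0 0 0 1",
)

```text
time_s: 31.55
eef_pos: [0.4245, 0.2551, 0.0488]
ee_rot: [0.678, 0.735, 0.001, 0.001]
force: [0.2, -0.1, 0.4]
gripper_width: 0.0855
finger_force: 0.0
```

Emit:
arm_command(
  commands="0 0 0 0 0 0 0; 0 0 0 0 0 0 0; 0 0 0 0 0 0 0; 0 0 0 0 0 0 0; 0 0 0 0 0 0 0; 0 0 0 0 0 0 0; 0 0 0 0 0 0 0",
)

```text
time_s: 32.25
eef_pos: [0.4241, 0.2553, 0.0489]
ee_rot: [0.678, 0.735, 0.001, 0.001]
force: [-1.0, -0.8, 7.1]
gripper_width: 0.0574
finger_force: 36.1
```

Emit:
arm_command(
  commands="0 0 -25 0 0 0 0; 0 0 -60 0 0 0 0; 0 0 -100 0 0 0 0; 0 0 -125 0 0 0 0; 0 0 -125 0 0 0 0; 0 0 -125 0 0 0 0",
)

```text
time_s: 32.85
eef_pos: [0.4234, 0.255, 0.173]
ee_rot: [0.678, 0.735, 0.001, 0.001]
force: [0.4, 0.2, -1.2]
gripper_width: 0.058
finger_force: 38.4
```

```bash
python3 goto.py .6051 .1308 .10 1.655
```

```text
[0.6051, 0.1308, 0.1, 1.655] [-138.7  170.7   73.4] [ 0.003 -0.001 -0.002]
```

Emit:
arm_command(
  commands="-137.5 170.7 0 0 0 0 0; -137.5 170.7 0 0 0 0 0; -137.5 170.7 0 0 0 0 0; -137.5 170.7 0 0 0 0 0; -137.5 170.7 20 0 0 0 0; -137.5 170.7 50 0 0 0 0; -137.5 170.7 80 0 0 0 0; -137.5 170.7 92 0 0 0 0; -137.5 170.7 92 0 0 0 0; -137.5 170.7 92 0 0 0 0",
)

```text
time_s: 33.85
eef_pos: [0.6045, 0.1318, 0.081]
ee_rot: [0.678, 0.736, 0.0, 0.0]
force: [-0.1, 0.4, -1.4]
gripper_width: 0.0576
finger_force: 38.4
```

```bash
python3 goto.py .6053 .132 .0629 1.655
```

```text
[0.6053, 0.132, 0.0629, 1.655] [ 0.1  0.8 18.1] [ 0.001  0.    -0.002]
```

Emit:
arm_command(
  commands="0 0.3 8 0 0 0 0; 0 0.3 14 0 0 0 0; 0 0.3 17 0 0 0 0; 0 0.3 18 0 0 0 0; 0 0.3 18 0 0 0 0; 0 0.3 18.5 0 0 0 0; 0 0.3 18.5 0 0 0 0",
)

```text
time_s: 34.55
eef_pos: [0.6051, 0.1317, 0.0629]
ee_rot: [0.678, 0.735, 0.001, 0.001]
force: [-1.6, -0.3, 3.8]
gripper_width: 0.0576
finger_force: 39.1
```

Emit:
arm_command(
  commands="0 0 0 0 0 0 1; 0 0 0 0 0 0 1; 0 0 0 0 0 0 1; 0 0 0 0 0 0 1; 0 0 0 0 0 0 1; 0 0 0 0 0 0 1; 0 0 -30 0 0 0 1; 0 0 -70 0 0 0 1; 0 0 -115 0 0 0 1; 0 0 -125 0 0 0 1; 0 0 -125 0 0 0 1; 0 0 -125 0 0 0 1",
)

```text
time_s: 35.75
eef_pos: [0.6042, 0.1315, 0.1862]
ee_rot: [0.678, 0.735, -0.0, 0.0]
force: [1.0, -0.2, 0.4]
gripper_width: 0.0856
finger_force: 0.0
```

Emit:
arm_command(
  commands="130 -190 0 0 0 0 1; 130 -190 0 0 0 0 1; 130 -190 0 0 0 0 1; 130 -190 0 0 0 0 1; 130 -190 0 0 0 0 1; 130 -190 0 0 0 0 1; 130 -190 0 0 0 0 1",
)

```text
time_s: 36.45
eef_pos: [0.4038, 0.2454, 0.1856]
ee_rot: [0.677, 0.736, -0.001, 0.0]
force: [0.0, 0.1, -0.5]
gripper_width: 0.0856
finger_force: 0.0
```

```bash
python3 m2.py | head -3; python3 m6.py; python3 - <<'E'
from geo import *; from bench import viewer
I=viewer.get_image("top")["color"]; s=viewer.get_image("scene")["color"]
a=cv2.resize(I[125:315,155:410],None,fx=2,fy=2,interpolation=cv2.INTER_CUBIC); b=cv2.resize(s[150:290,160:290],None,fx=2,fy=2); b=cv2.copyMakeBorder(b,0,a.shape[0]-b.shape[0],0,0,cv2.BORDER_CONSTANT)
cv2.imwrite("pics/g.png",np.hstack([a,b]))
E
```

```text
teal (251.07408142089844, 179.51852416992188) 16.05256462097168 (31.0, 30.0) [0.6133 0.0168 0.0815] [0.6134 0.017  0.0815]
red (311.27777099609375, 173.05555725097656) 16.216428756713867 (32.0, 31.0) [ 0.6248 -0.0989  0.0815] [ 0.625  -0.0993  0.0815]
white (192.0, 185.5) 18.309932708740234 (32.0, 34.0) [0.6014 0.1291 0.0885] [0.6024 0.1292 0.0885]
((370.93035888671875, 273.7336120605469), (23.35822105407715, 23.62982749938965), 84.80557250976562) [ 0.4319075  -0.21483766  0.042     ]
```

View pics/g.png

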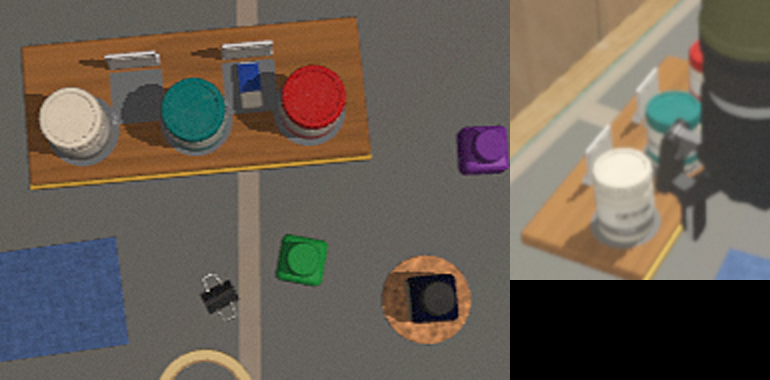

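All is in place: the white and teal jars are back on their patches within 2 mm, at (75,120) and (193,112) in this view. The ink is on the coaster at (433,298), and the red jar, eraser and clip are untouched.

```bash
python3 -c "
from bench import ctrl
print(ctrl.hand_in())"
```

```text
the job is handed in; nothing more can be done
None
```

I handed the job in at about 36 s: the ink stands upright in the middle of the coaster, the white and teal jars are back within 2 mm of their original places, and the red jar, eraser and clip were left alone.

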